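Roll the capped lens barrel into its cradle

ROBOT

A 6-joint arm with a two-finger parallel gripper is mounted at the origin on the work surface. World frame = base frame: x ahead of the robot, y to its left, z up, the work surface at z = 0. Lengths are in m, angles in rad, forces in N, time in s.
With the tool pointing down it reaches from about 0.35 to 0.85 m from the base axis. Payload 8.1 kg.
Tool frame: the origin (TCP) lies midway between the tips of the shut fingers; the grasp point (between the pads) lies 19 mm behind it; z points along the fingers, y is the line along which they close (so a half turn about z gives the same grasp; the last joint's range is limited). The gripper opens to 93 mm and grips with 3 to 60 N. Pads are 15 mm wide; open, the fingers measure 128 mm over their backs; the gripper's body (75 mm by 188 mm) begins 65 mm behind the grasp point.
Start: joints at [1.027, 0.13, 1.488, -0, 1.523, -0.085], TCP at [0.266, 0.538, 0.219] pointing down, gripper open.
Joint ranges: [-2.96, 2.96], [-0.89, 2.26], [0.02, 2.5], [-1.34, 4.48], [0, 2.73], [-2.66, 2.66]. Speed limits (rad/s): [2.39, 2.39, 2.79, 3.14, 3.14, 3.14].

INTERFACE

Orientations are given as a rotation vector (axis times angle).
In Python, from plant import read_state, read_camera, camera_model, close_job gives the robot as it stands. The module is installed in compiled form; this text tells all that it offers.
- The arm moves only by the tool carry_out, never from a script. Its argument "moves" is a list of rows, each an object of numbers: "jaw": the finger opening in m, from 0 to 0.093; "dx", "dy", "dz": the shift along the tool's x, y, z in m; "yaw": the turn about the tool's z in rad. In form: [{"jaw": .., "dx": .., "dy": .., "dz": .., "yaw": ..}, ...]. A call has 1 to 8 rows; each row shifts and turns the commanded pose from where the row before left it, along the tool's axes as they then stand; what a row does not reach is not made up. A row lasts 1/8 s, in which the tool goes at most 62.5 mm and 10.7 degrees, less where a joint would pass 70% of its speed; a pose out of reach is approached as far as the arm can. A call is refused whole if a number of a shift passes 0.0625 or a number of a turn 0.188, either way. A call with a gripper value outside its range is refused whole. The fingers move at their own pace and stop on an object; "grip_force" is the grip in N (left out, the last holds). Time passes only in rows, so rows that do not move let the fingers close. It gives the time, the measured TCP pose, the force, the opening and the grip force at its end, in the units of the state.
- read_state(): the state, without advancing time (a new reading comes with each control period).
- read_camera(name): name is "scene" or "side" or "wrist"; returns the picture (420x560x3 uint8, red, green, blue); there is no depth.
- camera_model(name): a dict with "camera_matrix" (3x3 intrinsics, pixels), "view" (4x4, takes a point from world to camera coordinates). Camera axes: x right, y up, looking along -z (the intrinsics and any distortion apply to the point x, -y, -z); pixel columns grow to the right and rows downward; lengths in m; the calibration is good to about 2 mm. A picture is of the moment at which its call begins: read the wrist's pose just before it. camera_model takes no time and is no camera call; for the wrist camera it gives the pose at the moment of the call.
- close_job(): hands the job in; it is judged then, once.
The state is a dict: "t": time; "q": joint angles; "dq": joint speeds; "joint_torque": joint torques, N m; "tool_pos": TCP position; "orientation": TCP orientation; "force": force on the tool from outside, world axes, zero at the start; "wrist_torque": the same for the moment, N m; "opening": finger opening in m; "gripper_force": force on a finger pad.
Only numpy, scipy, OpenCV 4.12 (cv2) and the standard library are available. Lean on these libraries where they do the work, as an engineer would, in place of code of your own. Each camera call takes 0.05 s, during which the arm holds its last target. There are 200 camera calls.

TASK

Roll the big capped lens barrel across the optical table, over the near strip of the black two-strip cradle, and let it settle between the two strips. It is too wide to pick up: roll it only by pressing fingertips lightly on its top and pushing, in as many strokes as you need, keep your fingers on it while it goes over the strip, and never press hard on its thin wall (a light hand, never over 30 newtons, the bump of touching down included). Leave it at rest in the cradle, let go, and do not disturb the other things on the table.

Things in the scene. Friction and masses are not known exactly. Their poses are not given: they have to be found in the camera images.
- barrel: Closed aluminium cylinder with black bands and end caps, 96 mm diameter, 110 mm long, 0.5-0.95 kg, rigid wall (1 mm too low presses tens of N). Origin: its centre, 48 mm above the table when on it; own y = cylinder axis; x, z turn as it rolls. Starts either side of the cradle, centres 90-150 mm apart, axis within 3 deg of the strips. Rolls freely; without slip its top moves twice as far as its centre.
- cradle: Fixed: two parallel black strips, each 200 mm long, 12 wide, 4 high, 36 mm gap between; 2 mm high ties at the ends. Origin: middle of the gap, table height; x across the strips (way of rolling), y along them, z up. Edges at x = +-18 and +-30 mm. Barrel centre: meets the near strip 49 mm from the middle, is 52 mm high on top of it; seated it rests on both inner edges at x = 0, 48.5 mm high.
- mount: Bystander: a post base, 50 mm square black foot with a short steel post, 46 mm high in all, standing on the table beyond the cradle, on the side opposite the barrel. Origin: centre of its underside. Leave it alone.
- driver: Bystander: a 160 mm screwdriver lying on the table. Leave it alone.
- carton: Bystander: a cardboard box 70 x 100 x 45 mm standing on the table. Origin: centre of its underside. Leave it alone.
Mind the look-alikes: they are no part of the job. Of the things that look like the cradle, take the one that is farthest from the robot's base at the start.

How it is judged:
On the way, in this order (a step that is already met when the one before it is completed fails the run):
1. the barrel has been rolled up to the near strip (its centre within 60 mm of the middle of the cradle, still on the table) (x of barrel in the frame of cradle between -0.06 and 0.06 m and height (world z) of barrel below 0.0495 m).
2. the barrel is up on the near strip with the fingers on it (x of barrel in the frame of cradle between -0.042 and 0.042 m and height (world z) of barrel above 0.05 m and contact force between the fingers and barrel above 0.5 N), for 0.05 s.
At the end, for the whole second after the job is handed in: The barrel lies at rest between the two strips: its centre within 5 mm of the cradle's middle across the strips and within 30 mm along them, under 50.5 mm above the table, its axis parallel to the strips within 0.05 rad, not touched by the fingers (x of barrel in the frame of cradle between -0.005 and 0.005 m and y of barrel in the frame of cradle between -0.03 and 0.03 m and height (world z) of barrel below 0.0505 m and angle between the y axis of barrel and the y axis of cradle, either way round below 0.05 rad and linear speed of barrel below 0.01 m/s and contact force between the fingers and barrel below 0.1 N).
It fails at once if the barrel is pressed with more than 30 N (contact force between the fingers and barrel above 30 N).
It fails at once if the barrel is pushed elsewhere than on its top (the fingers touch it with the grasp point lower than 95 mm above the table, about the height of its top) (contact force between the fingers and barrel above 1 N and height (world z) of the grasp point below 0.095 m).
It fails at once if the barrel is lifted (height (world z) of barrel above 0.062 m).
It fails at once if the post base, the screwdriver or the cardboard box is disturbed (moved more than 15 mm) (distance of any of mount, driver, carton from where it was at the start of the episode above 0.015 m).
It also fails if it takes over 70 s, if anything falls off the work surface, if the arm or the gripper's body presses on something with over 40 N, if the wrist force passes 120 N, or if a joint passes its speed limit or range.

## Working session

There is one attempt and no reset: what is moved stays moved. The work goes in short steps, Python scripts to look and compute and a tool call to move; the robot and the scene stay as the last step left them, time stands still between calls to the robot, and variables do not carry over. Pictures are saved under pics/ and viewed, at most 10 in all, crops included, and the job is handed in when it is done.

Besides the shell and the picture viewer there is one more tool, called after "Request:" by a JSON object that holds its "api" and its "payload". carry_out: Moves the arm, as the interface text tells. Its arguments: {"type":"object","properties":{"moves":{"type":"array","items":{"type":"object","properties":{"jaw":{"type":"number"},"dx":{"type":"number"},"dy":{"type":"number"},"dz":{"type":"number"},"yaw":{"type":"number"}}}},"grip_force":{"type":"number"}},"required":["moves"]}

```bash
mkdir -p pics
python3 - <<'E'
from plant import *
import cv2,numpy as np
s=read_state();print(s['t'],s['tool_pos'],s['orientation'],s['force'],s['opening'])
for n in ['scene','side']:
    cv2.imwrite(f'pics/{n}0.png',read_camera(n)[:,:,::-1]);m=camera_model(n);print(n,np.round(m['camera_matrix'],1).tolist(),np.round(m['view'],3).tolist(),m.keys())
E
```

```text
0.0 [0.26542209 0.53746382 0.21758352] [-7.14266910e-01 -3.05876325e+00  2.80008116e-03] [-0.17002136  0.0199605  -0.60439503] 0.09262179425922358
scene [[447.9, 0.0, 280.7], [0.0, 447.9, 209.6], [0.0, 0.0, 1.0]] [[-0.898, 0.439, 0.022, 0.544], [-0.234, -0.518, 0.823, 0.088], [0.373, 0.734, 0.568, -1.124], [0.0, 0.0, 0.0, 1.0]] dict_keys(['camera_matrix', 'view'])
side [[477.0, 0.0, 278.2], [0.0, 477.0, 207.3], [0.0, 0.0, 1.0]] [[0.996, -0.093, -0.01, -0.61], [0.069, 0.663, 0.745, -0.071], [-0.062, -0.743, 0.667, -0.914], [0.0, 0.0, 0.0, 1.0]] dict_keys(['camera_matrix', 'view'])
```

View pics/scene0.png

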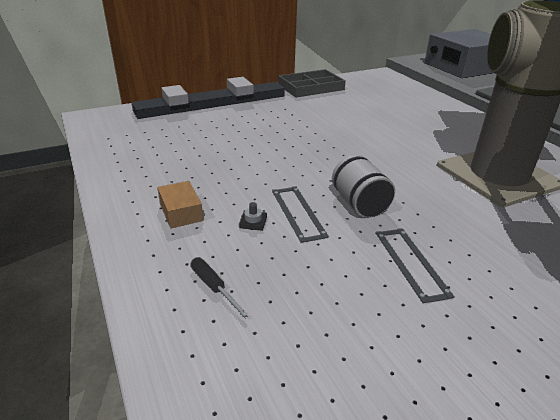

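View pics/side0.png

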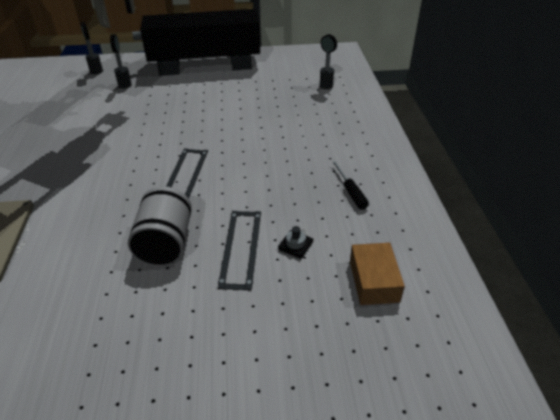

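Run:
```python
import cv2
for n,(x,y,w,h) in {'scene':(265,145,140,105),'side':(120,185,150,110)}.items():
    i=cv2.imread(f'pics/{n}0.png')[y:y+h,x:x+w]
    i=cv2.resize(i,None,fx=5,fy=5,interpolation=cv2.INTER_CUBIC)
    if n=='side': i=cv2.convertScaleAbs(i,alpha=1.5)
    for k in range(0,w,20): cv2.putText(i,str(x+k),(k*5,10),0,.4,(0,0,255),1);cv2.line(i,(k*5,0),(k*5,h*5),(0,0,255) ,1) if 0 else cv2.line(i,(k*5,12),(k*5,20),(0,0,255),1)
    for k in range(0,h,20): cv2.putText(i,str(y+k),(0,k*5+4),0,.4,(0,0,255),1)
    cv2.imwrite(f'pics/{n}0c.png',i)
```

```text
(no output)
```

View pics/scene0c.png

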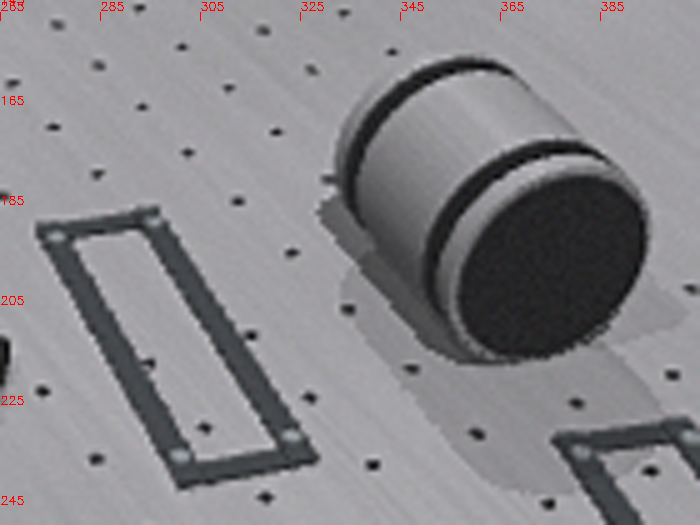

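View pics/side0c.png

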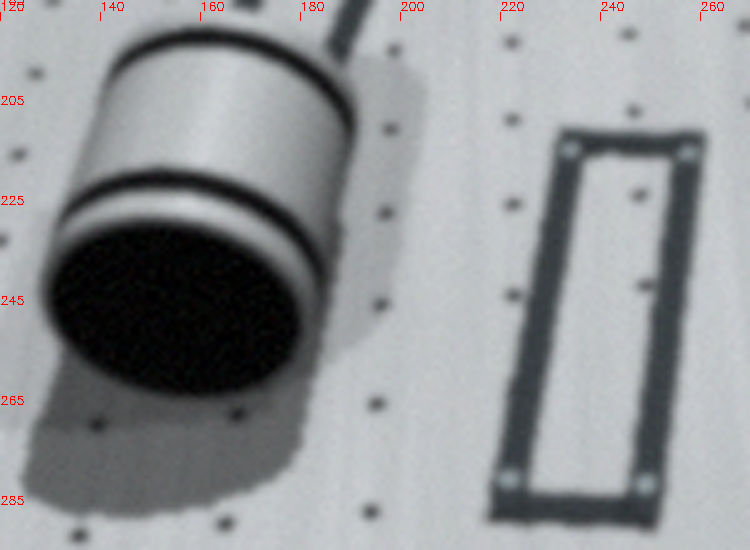

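```bash
cat > h.py <<'E'
import numpy as np,cv2
from plant import *
def ray(n,u,v,z):
    m=camera_model(n);K=np.array(m['camera_matrix']);V=np.array(m['view'])
    d=np.linalg.solve(K,[u,v,1.])*[1,-1,-1];R=V[:3,:3];c=-R.T@V[:3,3];d=R.T@d
    return c+d*(z-c[2])/d[2]
def proj(n,P):
    m=camera_model(n);K=np.array(m['camera_matrix']);V=np.array(m['view'])
    p=(V[:3,:3]@np.atleast_2d(P).T).T+V[:3,3];p=p*[1,-1,-1];p=p@K.T;return p[:,:2]/p[:,2:]
def disc(img,n,seed,thr):
    g=cv2.GaussianBlur(img,(3,3),0).max(2);k=(g<thr).astype(np.uint8)
    k=cv2.morphologyEx(k,cv2.MORPH_OPEN,np.ones((5,5)))
    _,l,st,_=cv2.connectedComponentsWithStats(k)
    i=l[seed[1],seed[0]];c=max(cv2.findContours((l==i).astype(np.uint8),0,1)[0],key=len)
    return cv2.fitEllipse(c),st[i]
E
python3 - <<'E'
from h import *
S=(np.array([[36,225],[156,208],[319,460],[180,488]])/5+[265,145]-.4)
D=(np.array([[560,130],[705,133],[657,530],[488,520]])/5+[120,185]-.4)
for n,P in(('scene',S),('side',D)):
    w=np.array([ray(n,*p,.003) for p in P]);print(n,w.round(4)[:,:2].tolist(),w.mean(0).round(4))
    print([np.linalg.norm(w[i]-w[i-1]).round(4) for i in range(4)])
    for i in range(4):
        d=w[i]-w[i-1];print(np.degrees(np.arctan2(d[1],d[0])).round(1),end=' ')
    print()
for n,s in(('scene',(374,197)),('side',(154,247))):
    im=cv2.imread(f'pics/{n}0.png')
    for t in (50,60,70):
        e,st=disc(im,n,s,t);print(n,t,np.round(e[0]+e[1],1),st,ray(n,*e[0],.048).round(4))
E
```

```text
scene [[0.5495, -0.162], [0.4917, -0.1526], [0.5212, 0.0442], [0.5803, 0.0368]] [ 0.5357 -0.0584  0.003 ]
[np.float64(0.2011), np.float64(0.0585), np.float64(0.199), np.float64(0.0596)]
-98.8 170.8 81.5 -7.1 
side [[0.5209, 0.0387], [0.5797, 0.0307], [0.55, -0.17], [0.4921, -0.1597]] [ 0.5357 -0.0651  0.003 ]
[np.float64(0.2005), np.float64(0.0593), np.float64(0.2029), np.float64(0.0588)]
81.7 -7.7 -98.4 170.0 
scene 50 [375.1 198.   28.4  40.2] [358 181  36  35 944] [0.3978 0.0204 0.048 ]
scene 60 [374.9 198.   28.9  41. ] [357 181  37  35 981] [0.3982 0.0203 0.048 ]
scene 70 [375.  198.   29.5  41.6] [ 357  180   37   37 1015] [0.398  0.0203 0.048 ]
side 50 [155.2 247.6  35.7  53.6] [ 129  229   53   40 1554] [ 0.388  -0.0943  0.048 ]
side 60 [155.3 249.2  42.9  60.9] [ 129  229   58   43 1961] [ 0.3885 -0.0981  0.048 ]
side 70 [154.9 255.4  55.2  68.1] [ 127  229   61   58 2808] [ 0.3892 -0.1128  0.048 ]
```

Far cradle: scene (272,190)–(329,237), centre ≈ (0.536, −0.062), strips at ≈81.5°. The barrel is at ≈ (0.393, −0.037), 145 mm on the robot side. I'll roll with shut fingers whose closing line lies along the rolling direction, which gives a long footprint.

Request:
{"api": "carry_out", "payload": {"moves": [{"jaw":0,"dx":-0.0296,"dy":-0.0387},{"jaw":0,"dx":-0.0296,"dy":-0.0387},{"jaw":0,"dx":-0.0296,"dy":-0.0387},{"jaw":0,"dx":-0.0296,"dy":-0.0387},{"jaw":0,"dx":-0.0296,"dy":-0.0387},{"jaw":0,"dx":-0.0296,"dy":-0.0387}], "grip_force": 10}}

```text
invalid input at $.moves[0]: expected keys jaw, dx, dy, dz, yaw
```

Request:
{"api": "carry_out", "payload": {"moves": [{"jaw":0,"dx":-0.0296,"dy":-0.0387},{"jaw":0,"dx":-0.0296,"dy":-0.0387},{"jaw":0,"dx":-0.0296,"dy":-0.0387},{"jaw":0,"dx":-0.0296,"dy":-0.0387},{"jaw":0,"dx":-0.0296,"dy":-0.0387},{"jaw":0,"dx":-0.0296,"dy":-0.0387}]}}

```text
invalid input at $.moves[0]: expected keys jaw, dx, dy, dz, yaw
```

Request:
{"api": "carry_out", "payload": {"moves": [{"yaw":0.18},{"yaw":0.18},{"yaw":0.18},{"yaw":0.18},{"yaw":0.18},{"yaw":0.18},{"yaw":0.17},{"yaw":0}]}}

```text
invalid input at $.moves[0]: expected keys jaw, dx, dy, dz, yaw
```

```bash
cat >> h.py <<'E'
from scipy.spatial.transform import Rotation as Ro
def st():
    s=read_state();R=Ro.from_rotvec(s['orientation']).as_matrix()
    print('t',round(s['t'],2),'tcp',np.round(s['tool_pos'],4),'F',np.round(s['force'],2),'open',round(s['opening'],4));print('tx',R[:,0].round(3),'ty',R[:,1].round(3),'tz',R[:,2].round(4));return s,R
E
python3 - <<'E'
from h import *
s,R=st();cv2.imwrite('pics/w1.png',read_camera('wrist')[:,:,::-1])
E
```

```text
t 0.1 tcp [0.2654 0.5375 0.2177] F [ 0.08  0.39 -0.28] open 0.093
tx [-0.897  0.443  0.   ] ty [ 0.443  0.897 -0.002] tz [-9.0e-04 -1.4e-03 -1.0e+00]
```

View pics/w1.png

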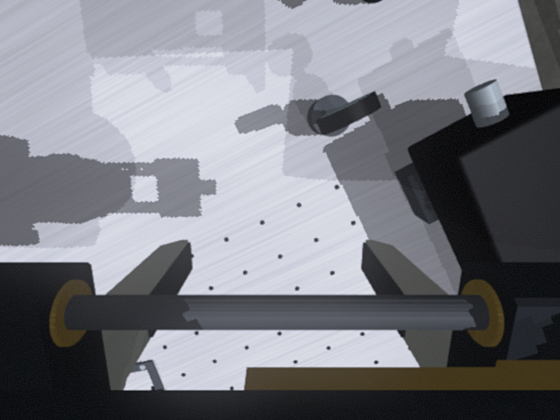

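All five keys are required. The wrist view shows the open fingers over the empty table, and nothing has moved yet.

Request:
{"api": "carry_out", "payload": {"moves": [{"jaw":0,"dx":-0.0296,"dy":-0.0387,"dz":0,"yaw":0},{"jaw":0,"dx":-0.0296,"dy":-0.0387,"dz":0,"yaw":0},{"jaw":0,"dx":-0.0296,"dy":-0.0387,"dz":0,"yaw":0},{"jaw":0,"dx":-0.0296,"dy":-0.0387,"dz":0,"yaw":0},{"jaw":0,"dx":-0.0296,"dy":-0.0387,"dz":0,"yaw":0},{"jaw":0,"dx":-0.0296,"dy":-0.0387,"dz":0,"yaw":0}], "grip_force": 10}}

```text
t: 0.9
tool_pos: [0.322, 0.2496, 0.2184]
orientation: [0.714, 3.059, -0.0]
force: [0.5, -0.0, 0.4]
opening: 0.0378
gripper_force: 0.0
```

Request:
{"api": "carry_out", "payload": {"moves": [{"jaw":0,"dx":-0.0296,"dy":-0.0387,"dz":0,"yaw":0},{"jaw":0,"dx":-0.0296,"dy":-0.0387,"dz":0,"yaw":0},{"jaw":0,"dx":-0.0296,"dy":-0.0387,"dz":0,"yaw":0},{"jaw":0,"dx":-0.0296,"dy":-0.0387,"dz":0,"yaw":0},{"jaw":0,"dx":-0.0296,"dy":-0.0387,"dz":0,"yaw":0},{"jaw":0,"dx":-0.0296,"dy":-0.0387,"dz":0,"yaw":0}]}}

```text
t: 1.65
tool_pos: [0.3785, -0.0373, 0.2186]
orientation: [0.714, 3.059, 0.0]
force: [0.2, 0.6, 0.3]
opening: 0.0001
gripper_force: 0.0
```

Request:
{"api": "carry_out", "payload": {"moves": [{"jaw":0,"dx":0,"dy":0,"dz":0,"yaw":0.18},{"jaw":0,"dx":0,"dy":0,"dz":0,"yaw":0.18},{"jaw":0,"dx":0,"dy":0,"dz":0,"yaw":0.18},{"jaw":0,"dx":0,"dy":0,"dz":0,"yaw":0.18},{"jaw":0,"dx":0,"dy":0,"dz":0,"yaw":0.18},{"jaw":0,"dx":0,"dy":0,"dz":0,"yaw":0.18},{"jaw":0,"dx":0,"dy":0,"dz":0,"yaw":0.16},{"jaw":0,"dx":0,"dy":0,"dz":0,"yaw":0}]}}

```text
t: 2.65
tool_pos: [0.3783, -0.0357, 0.2184]
orientation: [-2.358, -2.076, 0.0]
force: [-0.1, 0.2, 0.4]
opening: 0.0006
gripper_force: 0.0
```

Run:
```python
from h import *
s,R=st();cv2.imwrite('pics/w2.png',read_camera('wrist')[:,:,::-1])
m=camera_model('wrist');print(np.array(m['view']).round(3).tolist())
```

```text
t 2.65 tcp [ 0.3783 -0.0357  0.2184] F [-0.12  0.25  0.35] open 0.0006
tx [0.127 0.992 0.   ] ty [ 0.992 -0.127 -0.   ] tz [-4.e-04  1.e-04 -1.e+00]
[[0.992, -0.124, -0.002, -0.38], [0.119, 0.96, -0.253, 0.019], [0.033, 0.251, 0.967, -0.394], [0.0, 0.0, 0.0, 1.0]]
```

View pics/w2.png

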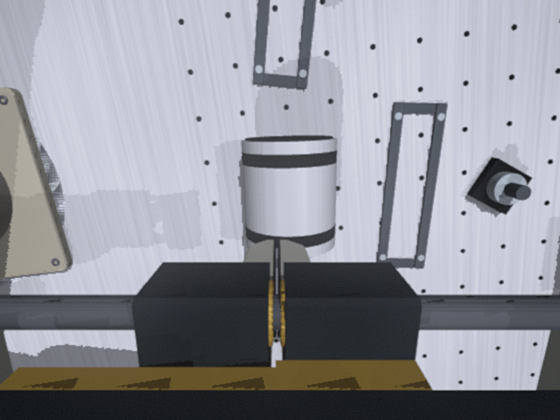

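Run:
```python
from h import *
im=cv2.imread('pics/w2.png')
print('tcp px',proj('wrist',[[.3783,-.0357,.2184]]))
for r in (165,190,215,228):
    g=im[r].max(1).astype(int);
    gr=np.abs(np.gradient(cv2.GaussianBlur(im[r:r+1].astype(np.float32),(5,1),0)[0].mean(1)))
    print(r,[c for c in range(215,360) if gr[c]>9 and gr[c]>=gr[c-1] and gr[c]>gr[c+1]])
# cradle corners from wrist, strip-top
P=[(394,103),(446,104),(423,267),(377,265)]
w=np.array([ray('wrist',*p,.003) for p in P]);print(w.round(4),w.mean(0))
for a,b in((242,337),):
  for r in(165,228): print(r,ray('wrist',(a+b)/2,r,.048),ray('wrist',(a+b)/2,r,.096))
for p in [(290,137),(290,245)]: print(ray('wrist',*p,.09))
```

```text
tcp px [[275.65384581 255.50567512]]
165 [239, 328, 337]
190 [241, 335, 339]
215 [242, 335]
228 [243, 248, 331, 335, 338, 342]
[[ 0.5198  0.0393  0.003 ]
 [ 0.5772  0.031   0.003 ]
 [ 0.5496 -0.1642  0.003 ]
 [ 0.4919 -0.1543  0.003 ]] [ 0.53463259 -0.06204729  0.003     ]
165 [ 0.39530952 -0.00916833  0.048     ] [ 0.39422643 -0.00303997  0.096     ]
228 [ 0.38755013 -0.07695349  0.048     ] [ 0.38757275 -0.06116583  0.096     ]
[0.39761057 0.02069069 0.09      ]
[ 0.38609361 -0.0802665   0.09      ]
```

Wrist view: barrel at (242–337, 137–245), giving its centre at x≈0.392. The cradle at (394–446, 103)–(377–423, 266) gives (0.535, −0.062), in agreement with the other cameras. Now I descend.

Request:
{"api": "carry_out", "payload": {"moves": [{"jaw":0,"dx":0,"dy":0,"dz":0.027,"yaw":0},{"jaw":0,"dx":0,"dy":0,"dz":0.027,"yaw":0},{"jaw":0,"dx":0,"dy":0,"dz":0.027,"yaw":0},{"jaw":0,"dx":0,"dy":0,"dz":0.025,"yaw":0},{"jaw":0,"dx":0,"dy":0,"dz":0.008,"yaw":0},{"jaw":0,"dx":0,"dy":0,"dz":0.004,"yaw":0},{"jaw":0,"dx":0,"dy":0,"dz":0.0015,"yaw":0},{"jaw":0,"dx":0,"dy":0,"dz":0,"yaw":0}]}}

```text
t: 3.7
tool_pos: [0.3791, -0.0358, 0.0999]
orientation: [2.358, 2.075, 0.001]
force: [0.5, -0.3, 0.3]
opening: 0.0004
gripper_force: 0.0
```

Request:
{"api": "carry_out", "payload": {"moves": [{"jaw":0,"dx":0,"dy":0,"dz":0.0005,"yaw":0},{"jaw":0,"dx":0,"dy":0,"dz":0.0005,"yaw":0},{"jaw":0,"dx":0,"dy":0,"dz":0.0003,"yaw":0},{"jaw":0,"dx":0,"dy":0,"dz":0,"yaw":0}]}}

```text
t: 4.2
tool_pos: [0.3785, -0.0357, 0.0978]
orientation: [-2.359, -2.075, 0.0]
force: [0.5, 0.0, -0.1]
opening: 0.0006
gripper_force: 0.0
```

Request:
{"api": "carry_out", "payload": {"moves": [{"jaw":0,"dx":0,"dy":0,"dz":0.0004,"yaw":0},{"jaw":0,"dx":0,"dy":0,"dz":0.0003,"yaw":0},{"jaw":0,"dx":0,"dy":0,"dz":0,"yaw":0}]}}

```text
t: 4.58
tool_pos: [0.3785, -0.0357, 0.0971]
orientation: [-2.359, -2.075, 0.0]
force: [0.2, -0.8, 0.4]
opening: 0.0005
gripper_force: 0.0
```

Request:
{"api": "carry_out", "payload": {"moves": [{"jaw":0,"dx":0,"dy":0,"dz":0.0003,"yaw":0},{"jaw":0,"dx":0,"dy":0,"dz":0,"yaw":0}]}}

```text
t: 4.82
tool_pos: [0.3785, -0.0357, 0.0968]
orientation: [-2.359, -2.075, 0.0]
force: [0.9, 0.1, -0.1]
opening: 0.001
gripper_force: 0.0
```

Request:
{"api": "carry_out", "payload": {"moves": [{"jaw":0,"dx":0,"dy":0,"dz":0.0003,"yaw":0},{"jaw":0,"dx":0,"dy":0,"dz":0,"yaw":0}]}}

```text
t: 5.08
tool_pos: [0.3785, -0.0357, 0.0965]
orientation: [2.359, 2.075, -0.0]
force: [0.3, -0.7, 0.8]
opening: 0.0005
gripper_force: 0.0
```

Request:
{"api": "carry_out", "payload": {"moves": [{"jaw":0,"dx":0,"dy":0,"dz":0.0003,"yaw":0},{"jaw":0,"dx":0,"dy":0,"dz":0,"yaw":0}]}}

```text
t: 5.32
tool_pos: [0.3785, -0.0357, 0.0962]
orientation: [-2.359, -2.075, 0.0]
force: [0.5, -0.9, -0.7]
opening: 0.0006
gripper_force: 0.0
```

Request:
{"api": "carry_out", "payload": {"moves": [{"jaw":0,"dx":0,"dy":0,"dz":0.0002,"yaw":0},{"jaw":0,"dx":0,"dy":0,"dz":0,"yaw":0}]}}

```text
t: 5.58
tool_pos: [0.3785, -0.0357, 0.096]
orientation: [-2.359, -2.075, 0.0]
force: [0.5, -0.1, 0.3]
opening: 0.0001
gripper_force: 0.0
```

Request:
{"api": "carry_out", "payload": {"moves": [{"jaw":0,"dx":0,"dy":0,"dz":0.0002,"yaw":0},{"jaw":0,"dx":0,"dy":0,"dz":0,"yaw":0}]}}

```text
t: 5.82
tool_pos: [0.3785, -0.0357, 0.0958]
orientation: [-2.359, -2.075, 0.0]
force: [-0.5, 0.1, 0.4]
opening: 0.0006
gripper_force: 0.0
```

Request:
{"api": "carry_out", "payload": {"moves": [{"jaw":0,"dx":0,"dy":0,"dz":-0.0004,"yaw":0},{"jaw":0,"dx":0,"dy":0.003,"dz":0,"yaw":0},{"jaw":0,"dx":0,"dy":0.003,"dz":0,"yaw":0},{"jaw":0,"dx":0,"dy":0.003,"dz":0,"yaw":0},{"jaw":0,"dx":0,"dy":0,"dz":0,"yaw":0}]}}

```text
t: 6.45
tool_pos: [0.3876, -0.0369, 0.0962]
orientation: [-2.359, -2.075, 0.0]
force: [-0.4, 0.7, 0.4]
opening: 0.0008
gripper_force: 0.4
```

Request:
{"api": "carry_out", "payload": {"moves": [{"jaw":0,"dx":0,"dy":0,"dz":0.0002,"yaw":0},{"jaw":0,"dx":0,"dy":0,"dz":0,"yaw":0}]}}

```text
t: 6.7
tool_pos: [0.3876, -0.0369, 0.0962]
orientation: [2.359, 2.075, 0.0]
force: [0.0, 0.1, 1.6]
opening: 0.0004
gripper_force: 0.9
```

Request:
{"api": "carry_out", "payload": {"moves": [{"jaw":0,"dx":0,"dy":0,"dz":0.0002,"yaw":0},{"jaw":0,"dx":0,"dy":0,"dz":0,"yaw":0}]}}

```text
t: 6.95
tool_pos: [0.3877, -0.0369, 0.0962]
orientation: [2.359, 2.074, 0.001]
force: [-0.9, 0.2, 4.8]
opening: 0.0003
gripper_force: 2.1
```

Request:
{"api": "carry_out", "payload": {"moves": [{"jaw":0,"dx":0,"dy":0.001,"dz":0.0002,"yaw":0},{"jaw":0,"dx":0,"dy":0.003,"dz":0,"yaw":0},{"jaw":0,"dx":0,"dy":0.004,"dz":0,"yaw":0},{"jaw":0,"dx":0,"dy":0.004,"dz":0,"yaw":0},{"jaw":0,"dx":0,"dy":0.003,"dz":0,"yaw":0},{"jaw":0,"dx":0,"dy":0.001,"dz":0,"yaw":0},{"jaw":0,"dx":0,"dy":0,"dz":0,"yaw":0}]}}

```text
t: 7.82
tool_pos: [0.4039, -0.0387, 0.0962]
orientation: [2.359, 2.075, 0.002]
force: [1.1, 2.7, 5.7]
opening: 0.0007
gripper_force: 2.9
```

```bash
cat >> h.py <<'E'
def axis(name='wrist',rows=None):
    "barrel from the scene camera black disc"
    im=read_camera('scene')[:,:,::-1].copy();
    return im
def scene_barrel(guess):
    im=read_camera('scene')[:,:,::-1].copy()
    p=proj('scene',[[guess[0]+.006,guess[1]+.0545,.048]])[0].astype(int)
    e,s_=disc(im,'scene',p,60);w=ray('scene',*e[0],.048)
    print('disc',np.round(e[0]+e[1],1),'end',w.round(4));return w,im
E
python3 - <<'E'
from h import *
st();scene_barrel((.403,-.037))
E
```

```text
t 7.83 tcp [ 0.4039 -0.0387  0.0962] F [1.13 2.74 5.71] open 0.0007
tx [0.128 0.992 0.001] ty [ 0.992 -0.128  0.001] tz [ 1.1e-03  4.0e-04 -1.0e+00]
disc [371.1 198.7  29.1  41. ] end [0.4072 0.0193 0.048 ]
```

Request:
{"api": "carry_out", "payload": {"moves": [{"jaw":0,"dx":0,"dy":0.002,"dz":0,"yaw":0},{"jaw":0,"dx":0,"dy":0.003,"dz":0,"yaw":0},{"jaw":0,"dx":0,"dy":0.003,"dz":0,"yaw":0},{"jaw":0,"dx":0,"dy":0.001,"dz":0,"yaw":0},{"jaw":0,"dx":0,"dy":0,"dz":0,"yaw":0}]}}

```text
t: 8.5
tool_pos: [0.4127, -0.0397, 0.096]
orientation: [2.359, 2.075, 0.002]
force: [1.2, 2.9, 6.2]
opening: 0.0004
gripper_force: 2.8
```

Run:
```python
from h import *
st();scene_barrel((.403,-.037))
```

```text
t 8.5 tcp [ 0.4127 -0.0397  0.096 ] F [1.15 2.9  6.16] open 0.0004
tx [0.128 0.992 0.001] ty [ 0.992 -0.128  0.001] tz [ 9.e-04  7.e-04 -1.e+00]
disc [369.2 199.2  29.   41. ] end [0.4118 0.019  0.048 ]
```

Request:
{"api": "carry_out", "payload": {"moves": [{"jaw":0.007,"dx":0,"dy":0,"dz":-0.004,"yaw":0},{"jaw":0.007,"dx":0,"dy":-0.009,"dz":0,"yaw":0},{"jaw":0.007,"dx":0,"dy":-0.0085,"dz":0,"yaw":0},{"jaw":0.007,"dx":0,"dy":0,"dz":0.002,"yaw":0},{"jaw":0.007,"dx":0,"dy":0,"dz":0.0012,"yaw":0},{"jaw":0.007,"dx":0,"dy":0,"dz":0.0004,"yaw":0},{"jaw":0.007,"dx":0,"dy":0,"dz":0.0004,"yaw":0},{"jaw":0.007,"dx":0,"dy":0,"dz":0,"yaw":0}]}}

```text
t: 9.55
tool_pos: [0.3954, -0.0379, 0.0961]
orientation: [2.358, 2.074, 0.001]
force: [-0.9, 0.3, 4.8]
opening: 0.007
gripper_force: 2.6
```

Run:
```python
from h import *
st();scene_barrel((.405,-.037))
```

```text
t 9.55 tcp [ 0.3954 -0.0379  0.0961] F [-0.92  0.26  4.85] open 0.007
tx [ 0.128  0.992 -0.   ] ty [ 0.992 -0.128  0.001] tz [ 1.e-03 -2.e-04 -1.e+00]
disc [369.7 199.1  29.2  41. ] end [0.4107 0.0193 0.048 ]
```

Request:
{"api": "carry_out", "payload": {"moves": [{"jaw":0.007,"dx":0,"dy":0.003,"dz":0,"yaw":0},{"jaw":0.007,"dx":0,"dy":0.006,"dz":0,"yaw":0},{"jaw":0.007,"dx":0,"dy":0.008,"dz":0,"yaw":0},{"jaw":0.007,"dx":0,"dy":0.008,"dz":0,"yaw":0},{"jaw":0.007,"dx":0,"dy":0.007,"dz":0,"yaw":0},{"jaw":0.007,"dx":0,"dy":0.005,"dz":0,"yaw":0},{"jaw":0.007,"dx":0,"dy":0.003,"dz":0,"yaw":0},{"jaw":0.007,"dx":0,"dy":0,"dz":0,"yaw":0}]}}

```text
t: 10.6
tool_pos: [0.4352, -0.0425, 0.096]
orientation: [-2.359, -2.075, -0.002]
force: [0.9, 4.0, 6.7]
opening: 0.007
gripper_force: 3.1
```

Run:
```python
from h import *
st();scene_barrel((.425,-.037))
```

```text
t 10.6 tcp [ 0.4352 -0.0425  0.096 ] F [0.89 3.97 6.68] open 0.007
tx [0.127 0.992 0.001] ty [ 0.992 -0.127  0.001] tz [ 8.e-04  9.e-04 -1.e+00]
disc [361.1 200.6  29.4  41.4] end [0.4305 0.0166 0.048 ]
```

Request:
{"api": "carry_out", "payload": {"moves": [{"jaw":0.007,"dx":0,"dy":0,"dz":-0.004,"yaw":-0.015},{"jaw":0.007,"dx":0,"dy":-0.01,"dz":0,"yaw":0},{"jaw":0.007,"dx":0,"dy":-0.01,"dz":0,"yaw":0},{"jaw":0.007,"dx":0,"dy":0,"dz":0.002,"yaw":0},{"jaw":0.007,"dx":0,"dy":0,"dz":0.0012,"yaw":0},{"jaw":0.007,"dx":0,"dy":0,"dz":0.0004,"yaw":0},{"jaw":0.007,"dx":0,"dy":0,"dz":0.0004,"yaw":0},{"jaw":0.007,"dx":0,"dy":0,"dz":0,"yaw":0}]}}

```text
t: 11.65
tool_pos: [0.4152, -0.0408, 0.0961]
orientation: [2.343, 2.092, 0.001]
force: [0.3, 0.8, 5.6]
opening: 0.0071
gripper_force: 2.6
```

Request:
{"api": "carry_out", "payload": {"moves": [{"jaw":0.007,"dx":0,"dy":0.003,"dz":0,"yaw":0},{"jaw":0.007,"dx":0,"dy":0.006,"dz":0,"yaw":0},{"jaw":0.007,"dx":0,"dy":0.008,"dz":0,"yaw":0},{"jaw":0.007,"dx":0,"dy":0.008,"dz":0,"yaw":0},{"jaw":0.007,"dx":0,"dy":0.007,"dz":0,"yaw":0},{"jaw":0.007,"dx":0,"dy":0.005,"dz":0,"yaw":0},{"jaw":0.007,"dx":0,"dy":0.003,"dz":0,"yaw":0},{"jaw":0.007,"dx":0,"dy":0,"dz":0,"yaw":0}]}}

```text
t: 12.65
tool_pos: [0.4551, -0.045, 0.096]
orientation: [2.343, 2.092, 0.001]
force: [0.6, 1.8, 6.3]
opening: 0.007
gripper_force: 3.0
```

Run:
```python
from h import *
st();w,im=scene_barrel((.445,-.037))
```

```text
t 12.65 tcp [ 0.4551 -0.045   0.096 ] F [0.55 1.84 6.3 ] open 0.007
tx [0.113 0.994 0.   ] ty [ 0.994 -0.113  0.001] tz [ 8.e-04  4.e-04 -1.e+00]
disc [352.6 202.4  29.9  41.5] end [0.4501 0.0149 0.048 ]
```

Request:
{"api": "carry_out", "payload": {"moves": [{"jaw":0.007,"dx":0,"dy":0,"dz":-0.004,"yaw":-0.005},{"jaw":0.007,"dx":0,"dy":-0.01,"dz":0,"yaw":0},{"jaw":0.007,"dx":0,"dy":-0.01,"dz":0,"yaw":0},{"jaw":0.007,"dx":0,"dy":0,"dz":0.002,"yaw":0},{"jaw":0.007,"dx":0,"dy":0,"dz":0.0012,"yaw":0},{"jaw":0.007,"dx":0,"dy":0,"dz":0.0004,"yaw":0},{"jaw":0.007,"dx":0,"dy":0,"dz":0.0004,"yaw":0},{"jaw":0.007,"dx":0,"dy":0,"dz":0,"yaw":0}]}}

```text
t: 13.7
tool_pos: [0.4351, -0.0431, 0.0962]
orientation: [2.337, 2.098, 0.001]
force: [-1.0, 0.1, 4.9]
opening: 0.0071
gripper_force: 2.6
```

Request:
{"api": "carry_out", "payload": {"moves": [{"jaw":0.007,"dx":0,"dy":0.003,"dz":0,"yaw":0},{"jaw":0.007,"dx":0,"dy":0.006,"dz":0,"yaw":0},{"jaw":0.007,"dx":0,"dy":0.008,"dz":0,"yaw":0},{"jaw":0.007,"dx":0,"dy":0.008,"dz":0,"yaw":0},{"jaw":0.007,"dx":0,"dy":0.007,"dz":0,"yaw":0},{"jaw":0.007,"dx":0,"dy":0.005,"dz":0,"yaw":0},{"jaw":0.007,"dx":0,"dy":0.003,"dz":0,"yaw":0},{"jaw":0.007,"dx":0,"dy":0,"dz":0,"yaw":0}]}}

```text
t: 14.7
tool_pos: [0.4749, -0.0473, 0.0959]
orientation: [2.338, 2.098, 0.001]
force: [0.7, 0.6, 6.7]
opening: 0.007
gripper_force: 3.0
```

Run:
```python
from h import *
st();w,im=scene_barrel((.465,-.039))
cv2.imwrite('pics/s3.png',im)
i=read_camera('side')[:,:,::-1].copy();cv2.imwrite('pics/d3.png',i)
i=cv2.convertScaleAbs(cv2.resize(i[190:300,130:280],None,fx=5,fy=5,interpolation=cv2.INTER_CUBIC),alpha=1.5);cv2.imwrite('pics/d3c.png',i)
```

```text
t 14.7 tcp [ 0.4749 -0.0473  0.0959] F [0.73 0.6  6.67] open 0.007
tx [0.108 0.994 0.   ] ty [ 0.994 -0.108  0.001] tz [ 7.e-04  1.e-04 -1.e+00]
disc [343.9 204.1  30.4  41.6] end [0.4698 0.0129 0.048 ]
```

View pics/d3c.png

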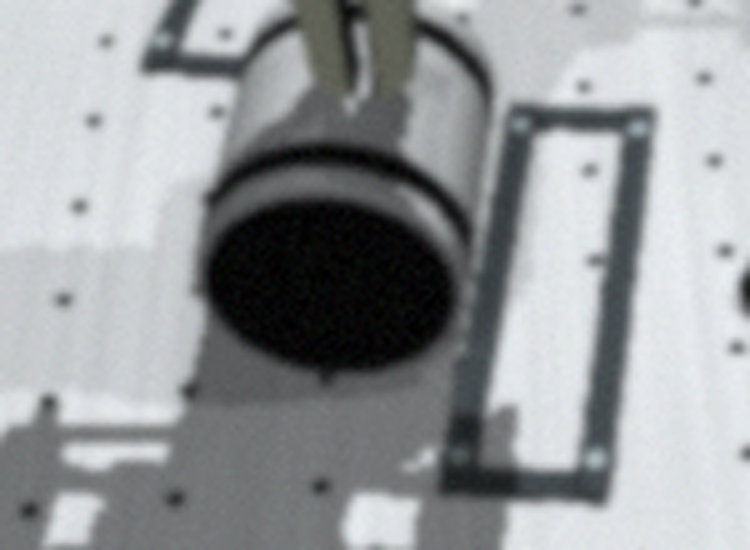

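Side view: the barrel's end disc is at (196, 246). The −y end is slightly ahead (about 2°) and near the strip. For the next stroke I'll push on the +y half, to square it as it meets the strip.

Request:
{"api": "carry_out", "payload": {"moves": [{"jaw":0.01,"dx":0,"dy":0,"dz":-0.004,"yaw":0.01},{"jaw":0.01,"dx":0.01,"dy":-0.01,"dz":0,"yaw":0},{"jaw":0.01,"dx":0.01,"dy":-0.011,"dz":0,"yaw":0},{"jaw":0.01,"dx":0,"dy":0,"dz":0.002,"yaw":0},{"jaw":0.01,"dx":0,"dy":0,"dz":0.0012,"yaw":0},{"jaw":0.01,"dx":0,"dy":0,"dz":0.0004,"yaw":0},{"jaw":0.01,"dx":0,"dy":0,"dz":0.0004,"yaw":0},{"jaw":0.01,"dx":0,"dy":0,"dz":0,"yaw":0}]}}

```text
t: 15.8
tool_pos: [0.4565, -0.025, 0.0962]
orientation: [2.348, 2.086, 0.002]
force: [0.6, 2.9, 4.6]
opening: 0.0099
gripper_force: 2.6
```

Request:
{"api": "carry_out", "payload": {"moves": [{"jaw":0.01,"dx":0,"dy":0.003,"dz":0,"yaw":0},{"jaw":0.01,"dx":0,"dy":0.006,"dz":0,"yaw":0},{"jaw":0.01,"dx":0,"dy":0.007,"dz":0,"yaw":0},{"jaw":0.01,"dx":0,"dy":0.007,"dz":0,"yaw":0},{"jaw":0.01,"dx":0,"dy":0.006,"dz":0,"yaw":0},{"jaw":0.01,"dx":0,"dy":0.004,"dz":0,"yaw":0},{"jaw":0.01,"dx":0,"dy":0.002,"dz":0,"yaw":0},{"jaw":0.01,"dx":0,"dy":0,"dz":0,"yaw":0}]}}

```text
t: 16.8
tool_pos: [0.4915, -0.0289, 0.0962]
orientation: [2.348, 2.086, 0.002]
force: [-0.5, 3.1, 7.4]
opening: 0.0099
gripper_force: 3.4
```

Run:
```python
from h import *
st();w,im=scene_barrel((.482,-.041))
i=read_camera('side')[:,:,::-1].copy();cv2.imwrite('pics/d4.png',i)
for f,s in(('d3',(196,246)),('d4',(208,246))):
  im=cv2.imread(f'pics/{f}.png')
  for t in(30,40,50):
    e,q=disc(im,'side',s,t);print(f,t,np.round(e[0]+e[1],1),ray('side',*e[0],.048).round(4))
print(ray('side',195.7,246,.048))
```

```text
t 16.8 tcp [ 0.4915 -0.0289  0.0962] F [-0.47  3.08  7.4 ] open 0.0099
tx [0.118 0.993 0.001] ty [ 0.993 -0.118  0.001] tz [ 1.1e-03  5.0e-04 -1.0e+00]
disc [336.8 205.4  30.9  41.7] end [0.4858 0.011  0.048 ]
d3 30 [195.7 246.7  33.   48.9] [ 0.4587 -0.0992  0.048 ]
d3 40 [195.6 246.8  34.   50. ] [ 0.4586 -0.0996  0.048 ]
d3 50 [195.6 246.8  35.5  51.1] [ 0.4586 -0.0994  0.048 ]
d4 30 [205.  246.7  33.1  49. ] [ 0.4749 -0.101   0.048 ]
d4 40 [206.8 249.6  37.8  55.5] [ 0.4782 -0.1082  0.048 ]
d4 50 [206.8 249.5  38.7  56.6] [ 0.4782 -0.1081  0.048 ]
[ 0.45864389 -0.0976088   0.048     ]
```

Barrel now at ≈ (0.480, −0.045), about 57 mm from the middle, with a skew of 2–3°. I'll turn the gripper so the two spread fingertips lie along the axis, then square it up.

Request:
{"api": "carry_out", "payload": {"moves": [{"jaw":0.01,"dx":0,"dy":0,"dz":-0.005,"yaw":0},{"jaw":0.01,"dx":-0.0085,"dy":-0.0075,"dz":-0.015,"yaw":0},{"jaw":0.074,"dx":-0.0084,"dy":-0.0076,"dz":0,"yaw":0},{"jaw":0.074,"dx":0,"dy":0,"dz":0,"yaw":0.175},{"jaw":0.074,"dx":0,"dy":0,"dz":0,"yaw":0.175},{"jaw":0.074,"dx":0,"dy":0,"dz":0,"yaw":0.175},{"jaw":0.074,"dx":0,"dy":0,"dz":0,"yaw":0.175},{"jaw":0.074,"dx":0,"dy":0,"dz":0,"yaw":0.175}]}}

```text
t: 17.9
tool_pos: [0.4728, -0.0445, 0.1147]
orientation: [-3.014, -0.886, 0.002]
force: [-0.7, 0.5, 0.2]
opening: 0.0656
gripper_force: 0.0
```

Request:
{"api": "carry_out", "payload": {"moves": [{"jaw":0.074,"dx":0,"dy":0,"dz":0,"yaw":0.175},{"jaw":0.074,"dx":0,"dy":0,"dz":0,"yaw":0.175},{"jaw":0.074,"dx":0,"dy":0,"dz":0,"yaw":0.175},{"jaw":0.074,"dx":0,"dy":0,"dz":0,"yaw":0.16},{"jaw":0.074,"dx":0,"dy":0,"dz":0,"yaw":0}]}}

```text
t: 18.52
tool_pos: [0.4729, -0.0445, 0.1148]
orientation: [3.137, -0.167, -0.002]
force: [0.1, -0.2, -0.3]
opening: 0.0739
gripper_force: 0.0
```

Run:
```python
from h import *
st();w,im=scene_barrel((.482,-.041))
i=read_camera('wrist')[:,:,::-1].copy();cv2.imwrite('pics/w4.png',i)
print(proj('wrist',[[.4804,-.045,.096]]))
i=read_camera('side')[:,:,::-1].copy()
e,q=disc(i,'side',(205,246),30);print(np.round(e[0]+e[1],1),ray('side',*e[0],.048).round(4))
```

```text
t 18.52 tcp [ 0.4729 -0.0445  0.1148] F [ 0.09 -0.18 -0.34] open 0.0739
tx [ 0.994 -0.106 -0.001] ty [-0.106 -0.994  0.   ] tz [-1.3e-03 -1.0e-04 -1.0e+00]
disc [337.  205.5  30.8  41.9] end [0.4854 0.0114 0.048 ]
[[276.63663206 231.50443741]]
[204.6 246.7  33.   48.7] [ 0.4742 -0.1009  0.048 ]
```

View pics/w4.png

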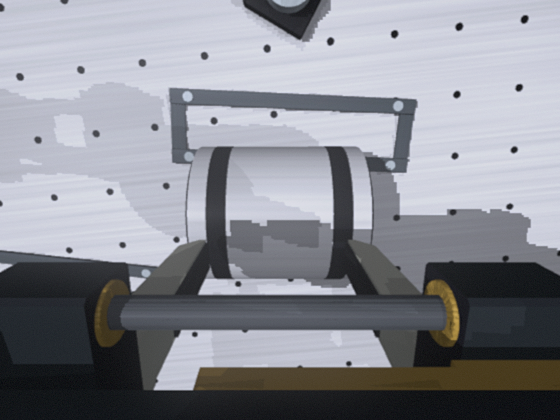

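Wrist view: barrel (187–373, 148–278) is square with the tool, while the far strip (171,90)–(416,101) is turned 2.6° clockwise, which the stroke will correct. Descending now.

Request:
{"api": "carry_out", "payload": {"moves": [{"jaw":0.074,"dx":0,"dy":0,"dz":0.01,"yaw":0},{"jaw":0.074,"dx":0,"dy":0,"dz":0.006,"yaw":0},{"jaw":0.074,"dx":0,"dy":0,"dz":0.002,"yaw":0},{"jaw":0.074,"dx":0,"dy":0,"dz":0.0005,"yaw":0},{"jaw":0.074,"dx":0,"dy":0,"dz":0.0003,"yaw":0},{"jaw":0.074,"dx":0,"dy":0,"dz":0,"yaw":0}]}}

```text
t: 19.42
tool_pos: [0.4738, -0.0442, 0.0971]
orientation: [3.137, -0.168, 0.001]
force: [0.1, 0.1, -0.2]
opening: 0.0739
gripper_force: 0.0
```

Request:
{"api": "carry_out", "payload": {"moves": [{"jaw":0.074,"dx":0,"dy":0,"dz":0.0002,"yaw":0},{"jaw":0.074,"dx":0,"dy":0,"dz":0,"yaw":0}]}}

```text
t: 19.68
tool_pos: [0.4736, -0.0441, 0.0967]
orientation: [3.137, -0.168, 0.0]
force: [-0.1, 0.4, -0.4]
opening: 0.0738
gripper_force: 0.0
```

Request:
{"api": "carry_out", "payload": {"moves": [{"jaw":0.074,"dx":0,"dy":0,"dz":0.0002,"yaw":0},{"jaw":0.074,"dx":0,"dy":0,"dz":0,"yaw":0}]}}

```text
t: 19.92
tool_pos: [0.4736, -0.0441, 0.0964]
orientation: [3.137, -0.168, -0.0]
force: [-0.7, 0.2, -0.8]
opening: 0.074
gripper_force: 0.0
```

Request:
{"api": "carry_out", "payload": {"moves": [{"jaw":0.074,"dx":0,"dy":0,"dz":0.0003,"yaw":0},{"jaw":0.074,"dx":0,"dy":0,"dz":0,"yaw":0}]}}

```text
t: 20.18
tool_pos: [0.4737, -0.0441, 0.0962]
orientation: [3.137, -0.168, 0.0]
force: [-0.5, -0.2, 1.3]
opening: 0.0742
gripper_force: 0.5
```

Request:
{"api": "carry_out", "payload": {"moves": [{"jaw":0.074,"dx":0,"dy":0,"dz":0.0003,"yaw":0},{"jaw":0.074,"dx":0,"dy":0,"dz":0,"yaw":0}]}}

```text
t: 20.42
tool_pos: [0.4739, -0.0442, 0.0962]
orientation: [3.137, -0.168, 0.001]
force: [-0.2, -0.2, 3.7]
opening: 0.074
gripper_force: 1.7
```

Request:
{"api": "carry_out", "payload": {"moves": [{"jaw":0.074,"dx":0,"dy":0,"dz":0.0002,"yaw":0},{"jaw":0.074,"dx":0,"dy":0,"dz":0,"yaw":0}]}}

```text
t: 20.68
tool_pos: [0.4741, -0.0442, 0.0962]
orientation: [3.137, -0.168, 0.002]
force: [0.3, 0.7, 5.4]
opening: 0.0738
gripper_force: 2.5
```

Request:
{"api": "carry_out", "payload": {"moves": [{"jaw":0.074,"dx":0,"dy":0,"dz":0.0004,"yaw":0},{"jaw":0.074,"dx":0.002,"dy":0,"dz":0,"yaw":0.01},{"jaw":0.074,"dx":0.003,"dy":0,"dz":0,"yaw":0.01},{"jaw":0.074,"dx":0.003,"dy":0,"dz":0,"yaw":0.01},{"jaw":0.074,"dx":0.003,"dy":0,"dz":0,"yaw":0.01},{"jaw":0.074,"dx":0.002,"dy":0,"dz":0,"yaw":0.005},{"jaw":0.074,"dx":0.001,"dy":0,"dz":0,"yaw":0},{"jaw":0.074,"dx":0,"dy":0,"dz":0,"yaw":0}]}}

```text
t: 21.68
tool_pos: [0.4884, -0.046, 0.0962]
orientation: [3.132, -0.239, 0.003]
force: [0.3, 1.4, 6.6]
opening: 0.0742
gripper_force: 3.5
```

```bash
cat >> h.py <<'E'
C=np.array([.5357,-.0617]);U=np.array([.989,-.1478]);Vv=np.array([.1478,.989])
def both(g):
    a,_=scene_barrel(g);i=read_camera('side')[:,:,::-1].copy()
    p=proj('side',[[g[0]-.006,g[1]-.0545,.048]])[0].astype(int)
    e,q=disc(i,'side',p,30);b=ray('side',*e[0],.048)
    c=(a+b)[:2]/2-C;d=a-b
    print('side',np.round(e[0]+e[1],1),b.round(4),'xc',(c@U).round(4),'yc',(c@Vv).round(4),'axis deg',np.degrees(np.arctan2(d[1],d[0])).round(2),'len',np.hypot(*d[:2]).round(4))
E
python3 - <<'E'
from h import *
st();both((.487,-.045))
E
```

```text
t 21.68 tcp [ 0.4884 -0.046   0.0962] F [0.32 1.38 6.58] open 0.0742
tx [ 0.988 -0.151  0.002] ty [-0.151 -0.988 -0.   ] tz [ 1.9e-03 -2.0e-04 -1.0e+00]
disc [332.8 206.1  31.5  41.7] end [0.4945 0.0099 0.048 ]
side [207.8 246.9  32.9  49.2] [ 0.4799 -0.1019  0.048 ] xc -0.0503 yc 0.0084 axis deg 82.55 len 0.1127
```

Request:
{"api": "carry_out", "payload": {"moves": [{"jaw":0.074,"dx":0,"dy":0,"dz":-0.004,"yaw":0},{"jaw":0.074,"dx":-0.006,"dy":0,"dz":0,"yaw":0},{"jaw":0.074,"dx":-0.006,"dy":0,"dz":0,"yaw":0},{"jaw":0.074,"dx":0,"dy":0,"dz":0.002,"yaw":0},{"jaw":0.074,"dx":0,"dy":0,"dz":0.001,"yaw":0},{"jaw":0.074,"dx":0,"dy":0,"dz":0.0006,"yaw":0},{"jaw":0.074,"dx":0,"dy":0,"dz":0.0004,"yaw":0},{"jaw":0.074,"dx":0,"dy":0,"dz":0.0002,"yaw":0}]}}

```text
t: 22.78
tool_pos: [0.4766, -0.0443, 0.096]
orientation: [3.132, -0.239, 0.003]
force: [0.1, 0.9, 7.5]
opening: 0.0736
gripper_force: 3.5
```

Request:
{"api": "carry_out", "payload": {"moves": [{"jaw":0.074,"dx":0.001,"dy":0,"dz":0,"yaw":0},{"jaw":0.074,"dx":0.001,"dy":0,"dz":0,"yaw":0},{"jaw":0.074,"dx":0,"dy":0,"dz":0,"yaw":0}]}}

```text
t: 23.15
tool_pos: [0.4784, -0.0445, 0.0961]
orientation: [3.133, -0.239, 0.002]
force: [-1.4, 1.1, 7.6]
opening: 0.074
gripper_force: 3.9
```

Request:
{"api": "carry_out", "payload": {"moves": [{"jaw":0.074,"dx":0.001,"dy":0,"dz":0,"yaw":0},{"jaw":0.074,"dx":0.001,"dy":0,"dz":0,"yaw":0},{"jaw":0.074,"dx":0,"dy":0,"dz":0,"yaw":0}]}}

```text
t: 23.52
tool_pos: [0.4803, -0.0446, 0.0963]
orientation: [-3.132, 0.239, -0.002]
force: [-2.6, 2.8, 10.3]
opening: 0.0736
gripper_force: 5.3
```

Request:
{"api": "carry_out", "payload": {"moves": [{"jaw":0.074,"dx":0.0015,"dy":0,"dz":-0.0002,"yaw":0},{"jaw":0.074,"dx":0.0015,"dy":0,"dz":-0.0003,"yaw":0},{"jaw":0.074,"dx":0,"dy":0,"dz":0,"yaw":0}]}}

```text
t: 23.9
tool_pos: [0.4835, -0.0451, 0.097]
orientation: [-3.132, 0.239, -0.003]
force: [-3.5, 2.5, 10.6]
opening: 0.0739
gripper_force: 5.5
```

Request:
{"api": "carry_out", "payload": {"moves": [{"jaw":0.074,"dx":0.0015,"dy":0,"dz":-0.0003,"yaw":0},{"jaw":0.074,"dx":0.0016,"dy":0,"dz":-0.0002,"yaw":0},{"jaw":0.074,"dx":0.0016,"dy":0,"dz":-0.0003,"yaw":0},{"jaw":0.074,"dx":0,"dy":0,"dz":0,"yaw":0}]}}

```text
t: 24.4
tool_pos: [0.4883, -0.0458, 0.0979]
orientation: [-3.132, 0.239, -0.003]
force: [-2.3, 2.9, 9.6]
opening: 0.0741
gripper_force: 5.3
```

Request:
{"api": "carry_out", "payload": {"moves": [{"jaw":0.074,"dx":0.0016,"dy":0,"dz":-0.0002,"yaw":0},{"jaw":0.074,"dx":0.0016,"dy":0,"dz":-0.0002,"yaw":0},{"jaw":0.074,"dx":0.0016,"dy":0,"dz":-0.0002,"yaw":0},{"jaw":0.074,"dx":0,"dy":0,"dz":0,"yaw":0}]}}

```text
t: 24.9
tool_pos: [0.4932, -0.0465, 0.0985]
orientation: [-3.132, 0.239, -0.004]
force: [-2.0, 2.4, 12.0]
opening: 0.074
gripper_force: 5.4
```

Request:
{"api": "carry_out", "payload": {"moves": [{"jaw":0.074,"dx":0.0016,"dy":0,"dz":-0.0002,"yaw":0},{"jaw":0.074,"dx":0.0016,"dy":0,"dz":-0.0002,"yaw":0},{"jaw":0.074,"dx":0.0016,"dy":0,"dz":-0.0001,"yaw":0},{"jaw":0.074,"dx":0,"dy":0,"dz":0,"yaw":0}]}}

```text
t: 25.4
tool_pos: [0.4981, -0.0472, 0.0991]
orientation: [-3.132, 0.239, -0.004]
force: [-1.6, 2.3, 9.7]
opening: 0.0739
gripper_force: 5.3
```

Run:
```python
from h import *
st();both((.498,-.045))
```

```text
t 25.4 tcp [ 0.4981 -0.0472  0.0991] F [-1.61  2.31  9.7 ] open 0.0739
tx [ 0.988 -0.152  0.003] ty [-0.152 -0.988 -0.   ] tz [ 2.8e-03  1.0e-04 -1.0e+00]
disc [327.9 205.8  31.9  42. ] end [0.503  0.0049 0.048 ]
side [213.9 245.9  33.3  49.2] [ 0.4904 -0.1007  0.048 ] xc -0.0406 yc 0.0079 axis deg 83.22 len 0.1064
```

Request:
{"api": "carry_out", "payload": {"moves": [{"jaw":0.074,"dx":0.0016,"dy":0,"dz":-0.0002,"yaw":0},{"jaw":0.074,"dx":0.0016,"dy":0,"dz":-0.0001,"yaw":0},{"jaw":0.074,"dx":0.0016,"dy":0,"dz":-0.0001,"yaw":0},{"jaw":0.074,"dx":0.0016,"dy":0,"dz":-0.0001,"yaw":0},{"jaw":0.074,"dx":0.0016,"dy":0,"dz":-0.0001,"yaw":0},{"jaw":0.074,"dx":0.0016,"dy":0,"dz":-0.0001,"yaw":0},{"jaw":0.074,"dx":0,"dy":0,"dz":0,"yaw":0}]}}

```text
t: 26.38
tool_pos: [0.5077, -0.0486, 0.0999]
orientation: [-3.132, 0.239, -0.005]
force: [-0.2, 2.2, 10.7]
opening: 0.0738
gripper_force: 5.1
```

Request:
{"api": "carry_out", "payload": {"moves": [{"jaw":0.074,"dx":0.0016,"dy":0,"dz":0,"yaw":0},{"jaw":0.074,"dx":0.0016,"dy":0,"dz":0,"yaw":0},{"jaw":0.074,"dx":0.0016,"dy":0,"dz":-0.0001,"yaw":0},{"jaw":0.074,"dx":0,"dy":0,"dz":0,"yaw":0}]}}

```text
t: 26.88
tool_pos: [0.5126, -0.0493, 0.1]
orientation: [-3.132, 0.239, -0.005]
force: [1.6, 2.6, 10.6]
opening: 0.0741
gripper_force: 5.0
```

Request:
{"api": "carry_out", "payload": {"moves": [{"jaw":0.074,"dx":0.002,"dy":0,"dz":0,"yaw":0},{"jaw":0.074,"dx":0.002,"dy":0,"dz":0,"yaw":0},{"jaw":0.074,"dx":0.002,"dy":0,"dz":0,"yaw":0},{"jaw":0.074,"dx":0,"dy":0,"dz":0,"yaw":0}]}}

```text
t: 27.38
tool_pos: [0.5186, -0.0502, 0.0999]
orientation: [-3.132, 0.239, -0.005]
force: [0.3, 3.4, 8.8]
opening: 0.0739
gripper_force: 4.6
```

Run:
```python
from h import *
st();both((.508,-.047))
```

```text
t 27.38 tcp [ 0.5186 -0.0502  0.0999] F [0.3  3.36 8.76] open 0.0739
tx [ 0.988 -0.152  0.003] ty [-0.152 -0.988 -0.001] tz [ 3.5e-03  3.0e-04 -1.0e+00]
disc [323.3 206.1  32.4  42.3] end [0.5121 0.002  0.048 ]
side [219.5 245.7  33.7  48.4] [ 0.5003 -0.1012  0.048 ] xc -0.0309 yc 0.0076 axis deg 83.47 len 0.1039
```

Request:
{"api": "carry_out", "payload": {"moves": [{"jaw":0.074,"dx":0.002,"dy":0,"dz":0.0001,"yaw":0},{"jaw":0.074,"dx":0.002,"dy":0,"dz":0.0001,"yaw":0},{"jaw":0.074,"dx":0.002,"dy":0,"dz":0.0001,"yaw":0},{"jaw":0.074,"dx":0.002,"dy":0,"dz":0.0001,"yaw":0},{"jaw":0.074,"dx":0,"dy":0,"dz":0,"yaw":0}]}}

```text
t: 28.1
tool_pos: [0.5265, -0.0513, 0.0994]
orientation: [-3.132, 0.239, -0.005]
force: [1.6, 3.5, 8.7]
opening: 0.0735
gripper_force: 4.3
```

Run:
```python
from h import *
st();both((.512,-.047))
```

```text
t 28.1 tcp [ 0.5265 -0.0513  0.0994] F [1.59 3.45 8.72] open 0.0735
tx [ 0.988 -0.152  0.003] ty [-0.152 -0.988 -0.001] tz [ 3.5e-03  3.0e-04 -1.0e+00]
disc [321.4 206.6  32.5  42.2] end [0.5163 0.0018 0.048 ]
side [221.8 245.7  33.5  49. ] [ 0.5043 -0.1016  0.048 ] xc -0.0269 yc 0.0079 axis deg 83.36 len 0.1041
```

Request:
{"api": "carry_out", "payload": {"moves": [{"jaw":0.074,"dx":0,"dy":0,"dz":-0.0006,"yaw":0},{"jaw":0.074,"dx":0,"dy":0,"dz":-0.0014,"yaw":0},{"jaw":0.074,"dx":0,"dy":0,"dz":-0.003,"yaw":0},{"jaw":0.074,"dx":-0.013,"dy":0,"dz":0,"yaw":0},{"jaw":0.074,"dx":-0.013,"dy":0,"dz":0,"yaw":0},{"jaw":0.074,"dx":0,"dy":0,"dz":0.001,"yaw":0}]}}

```text
t: 28.95
tool_pos: [0.4977, -0.0475, 0.1015]
orientation: [-3.132, 0.239, 0.001]
force: [0.2, -0.8, 0.6]
opening: 0.074
gripper_force: 0.0
```

Run:
```python
from h import *
st();both((.512,-.047))
```

```text
t 28.95 tcp [ 0.4977 -0.0475  0.1015] F [ 0.19 -0.78  0.61] open 0.074
tx [ 0.988 -0.152 -0.001] ty [-0.152 -0.988  0.   ] tz [-6.e-04  1.e-04 -1.e+00]
disc [321.8 206.6  32.5  42. ] end [0.5157 0.0021 0.048 ]
side [221.2 245.8  33.5  48.9] [ 0.5033 -0.1017  0.048 ] xc -0.0277 yc 0.0079 axis deg 83.23 len 0.1045
```

The barrel rests on the strip's crest (xc −28 mm). Touching down again behind the top.

Request:
{"api": "carry_out", "payload": {"moves": [{"jaw":0.074,"dx":0.003,"dy":0,"dz":0,"yaw":0},{"jaw":0.074,"dx":0,"dy":0,"dz":0.0007,"yaw":0},{"jaw":0.074,"dx":0,"dy":0,"dz":0.0005,"yaw":0},{"jaw":0.074,"dx":0,"dy":0,"dz":0.0003,"yaw":0},{"jaw":0.074,"dx":0,"dy":0,"dz":0.0003,"yaw":0},{"jaw":0.074,"dx":0,"dy":0,"dz":0,"yaw":0}]}}

```text
t: 29.8
tool_pos: [0.5022, -0.0482, 0.1003]
orientation: [3.132, -0.239, 0.001]
force: [-0.5, 0.3, 0.7]
opening: 0.0737
gripper_force: 0.8
```

Request:
{"api": "carry_out", "payload": {"moves": [{"jaw":0.074,"dx":0,"dy":0,"dz":0.0006,"yaw":0},{"jaw":0.074,"dx":0,"dy":0,"dz":0.0004,"yaw":0},{"jaw":0.074,"dx":0.002,"dy":0,"dz":0,"yaw":0.01},{"jaw":0.074,"dx":0.003,"dy":0,"dz":0,"yaw":0.01},{"jaw":0.074,"dx":0.003,"dy":0,"dz":0,"yaw":0.01},{"jaw":0.074,"dx":0.002,"dy":0,"dz":0,"yaw":0.005},{"jaw":0.074,"dx":0,"dy":0,"dz":0,"yaw":0}]}}

```text
t: 30.68
tool_pos: [0.513, -0.0497, 0.1002]
orientation: [-3.128, 0.293, -0.004]
force: [0.3, 1.7, 6.4]
opening: 0.0743
gripper_force: 3.3
```

Run:
```python
from h import *
st();both((.514,-.047))
```

```text
t 30.68 tcp [ 0.513  -0.0497  0.1002] F [0.27 1.67 6.39] open 0.0743
tx [ 0.983 -0.186  0.002] ty [-0.186 -0.983 -0.   ] tz [ 0.0023 -0.     -1.    ]
disc [318.7 206.9  32.4  42.4] end [0.5221 0.0006 0.048 ]
side [224.2 245.8  33.3  48.8] [ 0.5084 -0.1022  0.048 ] xc -0.0218 yc 0.0078 axis deg 82.42 len 0.1037
```

Request:
{"api": "carry_out", "payload": {"moves": [{"jaw":0.074,"dx":0,"dy":0,"dz":-0.001,"yaw":0},{"jaw":0.074,"dx":0,"dy":0,"dz":-0.003,"yaw":0},{"jaw":0.074,"dx":-0.01,"dy":0,"dz":0,"yaw":0},{"jaw":0.074,"dx":0,"dy":0,"dz":0.002,"yaw":0},{"jaw":0.074,"dx":0,"dy":0,"dz":0.001,"yaw":0},{"jaw":0.074,"dx":0,"dy":0,"dz":0.0005,"yaw":0},{"jaw":0.074,"dx":0,"dy":0,"dz":0.0004,"yaw":0},{"jaw":0.074,"dx":0,"dy":0,"dz":0,"yaw":0}]}}

```text
t: 31.78
tool_pos: [0.5026, -0.0481, 0.0998]
orientation: [3.128, -0.294, 0.002]
force: [-1.5, -0.3, 4.7]
opening: 0.0738
gripper_force: 2.5
```

Run:
```python
from h import *
st();both((.515,-.047))
```

```text
t 31.77 tcp [ 0.5026 -0.0481  0.0998] F [-1.49 -0.27  4.68] open 0.0738
tx [ 0.983 -0.186  0.001] ty [-0.186 -0.983 -0.   ] tz [ 1.3e-03 -2.0e-04 -1.0e+00]
disc [318.7 206.9  32.6  42.3] end [0.5221 0.0007 0.048 ]
side [224.2 246.7  36.4  47.6] [ 0.5086 -0.1045  0.048 ] xc -0.0216 yc 0.0067 axis deg 82.69 len 0.1061
```

Request:
{"api": "carry_out", "payload": {"moves": [{"jaw":0.074,"dx":0.002,"dy":0,"dz":0,"yaw":0},{"jaw":0.074,"dx":0.002,"dy":0,"dz":0,"yaw":0},{"jaw":0.074,"dx":0.002,"dy":0,"dz":0,"yaw":0},{"jaw":0.074,"dx":0.002,"dy":0,"dz":0,"yaw":0},{"jaw":0.074,"dx":0,"dy":0,"dz":0,"yaw":0}]}}

```text
t: 32.5
tool_pos: [0.5109, -0.0494, 0.0999]
orientation: [-3.128, 0.294, -0.003]
force: [0.5, 1.9, 5.6]
opening: 0.0744
gripper_force: 3.1
```

Request:
{"api": "carry_out", "payload": {"moves": [{"jaw":0.074,"dx":0.0016,"dy":0,"dz":0,"yaw":0},{"jaw":0.074,"dx":0.0016,"dy":0,"dz":0,"yaw":0},{"jaw":0.074,"dx":0.0016,"dy":0,"dz":0.0001,"yaw":0},{"jaw":0.074,"dx":0,"dy":0,"dz":0,"yaw":0}]}}

```text
t: 33.0
tool_pos: [0.5156, -0.0501, 0.0998]
orientation: [-3.127, 0.293, -0.003]
force: [0.9, 1.7, 5.5]
opening: 0.0743
gripper_force: 2.9
```

Request:
{"api": "carry_out", "payload": {"moves": [{"jaw":0.074,"dx":0.0016,"dy":0,"dz":0.0001,"yaw":0},{"jaw":0.074,"dx":0.0016,"dy":0,"dz":0.0001,"yaw":0},{"jaw":0.074,"dx":0.0016,"dy":0,"dz":0.0001,"yaw":0},{"jaw":0.074,"dx":0,"dy":0,"dz":0,"yaw":0}]}}

```text
t: 33.5
tool_pos: [0.5204, -0.0509, 0.0995]
orientation: [-3.127, 0.293, -0.003]
force: [1.7, 3.0, 5.5]
opening: 0.0741
gripper_force: 2.8
```

Request:
{"api": "carry_out", "payload": {"moves": [{"jaw":0.074,"dx":0.0016,"dy":0,"dz":0.0001,"yaw":0},{"jaw":0.074,"dx":0.0016,"dy":0,"dz":0.0001,"yaw":0},{"jaw":0.074,"dx":0.0016,"dy":0,"dz":0.0001,"yaw":0},{"jaw":0.074,"dx":0,"dy":0,"dz":0,"yaw":0}]}}

```text
t: 34.0
tool_pos: [0.525, -0.0517, 0.0991]
orientation: [-3.127, 0.293, -0.003]
force: [2.9, 4.0, 5.9]
opening: 0.0739
gripper_force: 2.9
```

Request:
{"api": "carry_out", "payload": {"moves": [{"jaw":0.074,"dx":0.0016,"dy":-0.0002,"dz":0.0003,"yaw":0},{"jaw":0.074,"dx":0.0016,"dy":-0.0002,"dz":0.0003,"yaw":0},{"jaw":0.074,"dx":0.0016,"dy":-0.0002,"dz":0.0002,"yaw":0},{"jaw":0.074,"dx":0,"dy":0,"dz":0,"yaw":0}]}}

```text
t: 34.5
tool_pos: [0.53, -0.0523, 0.0986]
orientation: [-3.128, 0.293, -0.004]
force: [1.2, 1.5, 6.6]
opening: 0.0743
gripper_force: 3.2
```

Run:
```python
from h import *
st();both((.526,-.051))
```

```text
t 34.5 tcp [ 0.53   -0.0523  0.0986] F [1.25 1.5  6.57] open 0.0743
tx [ 0.983 -0.186  0.002] ty [-0.186 -0.983 -0.   ] tz [ 0.0024  0.     -1.    ]
disc [312.4 208.6  33.   42.2] end [0.5367 0.0008 0.048 ]
side [231.7 247.7  36.7  47.8] [ 0.5215 -0.1082  0.048 ] xc -0.0077 yc 0.0069 axis deg 82.06 len 0.11
```

Request:
{"api": "carry_out", "payload": {"moves": [{"jaw":0.074,"dx":0.0016,"dy":-0.0001,"dz":0.0002,"yaw":0},{"jaw":0.074,"dx":0.0016,"dy":-0.0001,"dz":0.0002,"yaw":0},{"jaw":0.074,"dx":0.0016,"dy":-0.0001,"dz":0.0002,"yaw":0},{"jaw":0.074,"dx":0,"dy":0,"dz":0,"yaw":0}]}}

```text
t: 35.1
tool_pos: [0.5347, -0.053, 0.0979]
orientation: [-3.128, 0.294, -0.004]
force: [2.3, 2.2, 6.4]
opening: 0.0737
gripper_force: 3.0
```

Request:
{"api": "carry_out", "payload": {"moves": [{"jaw":0.074,"dx":0.0016,"dy":-0.0001,"dz":0.0002,"yaw":0},{"jaw":0.074,"dx":0.0016,"dy":-0.0001,"dz":0.0003,"yaw":0},{"jaw":0.074,"dx":0.0016,"dy":-0.0001,"dz":0.0002,"yaw":0},{"jaw":0.074,"dx":0,"dy":0,"dz":0,"yaw":0}]}}

```text
t: 35.6
tool_pos: [0.5395, -0.0537, 0.0971]
orientation: [3.128, -0.294, 0.003]
force: [1.6, 1.8, 5.8]
opening: 0.0738
gripper_force: 2.7
```

Request:
{"api": "carry_out", "payload": {"moves": [{"jaw":0.074,"dx":0.0016,"dy":-0.0001,"dz":0.0002,"yaw":0},{"jaw":0.074,"dx":0.0016,"dy":-0.0001,"dz":0.0002,"yaw":0},{"jaw":0.074,"dx":0,"dy":0,"dz":0,"yaw":0}]}}

```text
t: 35.98
tool_pos: [0.5424, -0.0541, 0.0966]
orientation: [3.128, -0.294, 0.003]
force: [2.2, 0.4, 5.7]
opening: 0.0738
gripper_force: 2.8
```

Run:
```python
from h import *
st();both((.534,-.053))
```

```text
t 35.98 tcp [ 0.5424 -0.0541  0.0966] F [2.23 0.4  5.71] open 0.0738
tx [ 0.983 -0.186  0.002] ty [-0.186 -0.983 -0.   ] tz [ 1.6e-03 -2.0e-04 -1.0e+00]
disc [309.5 209.9  32.9  42.2] end [0.5441 0.0022 0.048 ]
side [235.  248.6  36.4  48.2] [ 0.5273 -0.1109  0.048 ] xc -0.0011 yc 0.0073 axis deg 81.56 len 0.1144
```

Request:
{"api": "carry_out", "payload": {"moves": [{"jaw":0.074,"dx":0.0015,"dy":0,"dz":0.0001,"yaw":0},{"jaw":0.074,"dx":0.001,"dy":0,"dz":0,"yaw":0},{"jaw":0.074,"dx":0,"dy":0,"dz":0,"yaw":0}]}}

```text
t: 36.45
tool_pos: [0.5441, -0.0545, 0.0966]
orientation: [3.128, -0.293, -0.0]
force: [-2.8, 1.9, 10.1]
opening: 0.074
gripper_force: 5.1
```

Request:
{"api": "carry_out", "payload": {"moves": [{"jaw":0.074,"dx":0,"dy":0,"dz":-0.0006,"yaw":0},{"jaw":0.074,"dx":0,"dy":0,"dz":-0.001,"yaw":0},{"jaw":0.074,"dx":0,"dy":0,"dz":-0.01,"yaw":0},{"jaw":0.074,"dx":0,"dy":0,"dz":-0.03,"yaw":0},{"jaw":0.074,"dx":0,"dy":0,"dz":-0.04,"yaw":0},{"jaw":0.074,"dx":0,"dy":0,"dz":0,"yaw":0},{"jaw":0.074,"dx":0,"dy":0,"dz":0,"yaw":0},{"jaw":0.074,"dx":0,"dy":0,"dz":0,"yaw":0}]}}

```text
t: 37.45
tool_pos: [0.5431, -0.0544, 0.1759]
orientation: [-3.128, 0.294, 0.004]
force: [0.8, -0.3, -0.4]
opening: 0.0736
gripper_force: 0.0
```

Run:
```python
from h import *
st();both((.535,-.053));both((.535,-.053))
cv2.imwrite('pics/s9.png',read_camera('scene')[:,:,::-1])
```

```text
t 37.45 tcp [ 0.5431 -0.0544  0.1759] F [ 0.76 -0.26 -0.42] open 0.0736
tx [ 0.983 -0.186 -0.003] ty [-0.186 -0.983  0.   ] tz [-2.6e-03  4.0e-04 -1.0e+00]
disc [309.5 209.9  33.1  42.1] end [0.5442 0.0024 0.048 ]
side [235.2 248.6  36.6  48.4] [ 0.5276 -0.111   0.048 ] xc -0.0009 yc 0.0073 axis deg 81.68 len 0.1146
disc [309.5 210.   33.1  42.1] end [0.5442 0.0024 0.048 ]
side [235.  248.8  37.3  48.2] [ 0.5273 -0.1115  0.048 ] xc -0.001 yc 0.0071 axis deg 81.55 len 0.1152
```

View pics/s9.png

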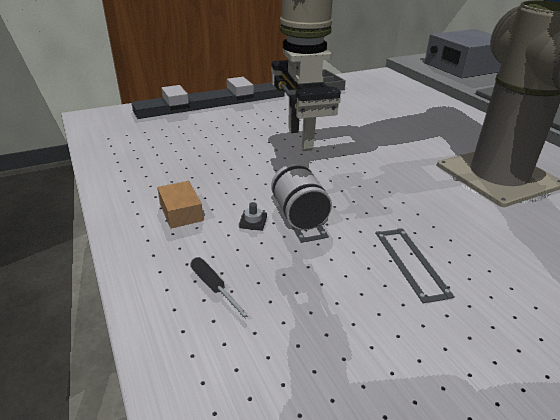

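The barrel sits in the cradle at (302, 200): 1 mm off the middle across the strips, 7 mm along them, parallel to them and at rest. The fingers are clear, and the carton, mount and driver haven't moved.

```bash
python3 -c "
from plant import close_job;print(close_job())"
```

```text
the job is handed in; nothing more can be done
None
```

The job is handed in: the barrel was rolled over the near strip and rests in the far cradle, about 1 mm off the middle across the strips and 7 mm along them, parallel to them. No force reading went over about 12 N, the fingers are clear, and the bystanders haven't moved; I saw no verdict from the judging.

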